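# Take the spent battery out of a lamp's power unit

### The job

A customer's emergency-lamp power unit needs its spent battery taken out. With the red cover key from its stand, turn both brass cover screws anticlockwise (seen from above) as far as they go, and put the key back upright in its stand; then lift the cover off and lay it flat on the bare counter, handle up, and drop the battery block into the green battery take-back box. Do not turn the screws with the fingers, and leave the oil filter, tape measure and yellow carton where they are.

Things in the scene. Friction and masses are not known exactly. Their poses are not given: they have to be found in the camera images.
- case: Grey case of the power unit, 140 (x) x 200 (y) x 66 mm high, fixed, open on top under the cover. Origin: centre of its underside, z up. Walls and floor 4 mm. The battery stands in a cradle 14 mm high centred at x = -18 mm; a charger board with parts up to 24 mm high lies at x = 35 to 62 mm; screw bosses stand at y = 78 and -78 mm. A gland sticks out 16 mm at +x.
- screw_left_slot (a point): Middle of the slot's mouth (83 mm above the counter) of the brass quarter-turn screw at the case's +y end. Oblong head 36 x 16 x 12 mm, 1 mm above the cover. Slot along the point's x: 26 mm long, closed at the ends, 9 mm deep, 5 mm wide at the bottom, flared to 11 mm over its top 4 mm. z up = turning axis; the axes turn with the screw, which never rises.
- screw_right_slot (a point): The same for the screw at the case's -y end.
- screw_left (a joint): Angle of that screw, rad: 0 = locked (the long head lies across the cover's oblong hole and holds the cover down); grows anticlockwise seen from above; stop at 1.40 = released (head and slot along the case's x axis, lined up with the hole, so the cover lifts over it). Starts at 0 to 0.15. About 0.1 N m to turn; stays where it is left.
- screw_right (a joint): The same for the other screw.
- cover: White cover, loose, 0.25 kg: plate 140 (x) x 200 (y) x 4 mm with two oblong holes (44 mm along x, 26 mm along y) round the screws and a black bow handle on top. Origin: middle of the plate, level with the feet of its two locating ribs, 5 mm below the plate (0 above the counter when laid flat there, 61 mm when on the case). z up.
- cover_handle (a point): Middle of the cover's handle bar: 13 (x) x 84 (y) x 13 mm, its middle 24 mm above the plate's top; legs at y = +-36 mm. Axes as the cover's: grip across x.
- battery: Spent 6 V block battery, black with yellow labels, 24 (x) x 97 (y) x 52 mm (thin metal tags on top up to 58 mm), 0.2 to 0.4 kg. Origin: centre of its underside, z up. Stands upright in the case, seated 4 mm above the counter; grip across x.
- key: Red T-handled cover key, 122 mm long, 0.09 kg. Origin: middle of the blade's lower edge, z up along the shaft, x along the T-bar and along the blade's width. Blade 20 (x) x 3 (y) x 20 mm, shaft 7 mm diameter, round collar 26 mm diameter at 42 to 46 mm. It stands upright in its stand: blade in the stand's slot, collar resting on the stand's top, its origin 8 mm above the counter.
- key_grip (a point): Middle of the key's T-bar: 70 (x) x 14 (y) x 26 mm, 109 mm above the blade's lower edge. Grip across y.
- key_stand: Black block 44 (x) x 60 (y) x 50 mm high on a steel base plate 90 x 90 x 6 mm, fixed on the counter. Origin: centre of its underside. A through slot in the middle of its top, 25 mm along x, 10 mm along y, its mouth chamfered 3 mm, takes the key's blade and shaft.
- takeback_box: Green open-topped battery take-back box, 136 (x) x 160 (y) x 85 mm high, walls and floor 4 mm, fixed on the counter. Origin: centre of its underside. A few old cells up to 37 mm high lie along its +y wall (y above +39 mm) and one 18 mm high along its -y wall.
- oil_filter: White and orange oil filter, 69 mm diameter, 94 mm high, standing; bystander. Origin: centre of its underside.
- tape_measure: Yellow pocket tape measure, 34 x 80 x 60 mm; bystander. Origin: centre of its underside.
- part_box: Yellow carton, 85 x 60 x 42 mm; bystander. Origin: centre of its underside.
Things that resemble listed ones, but are neither listed nor needed, are in the scene too. Of the things like the key, leave any that is brown; of the rest the larger one is meant.

How it is judged:
On the way, in this order (a step that is already met when the one before it is completed fails the run):
1. both cover screws turned anticlockwise to release (value of joint each of screw_left, screw_right above 1.2 rad), for 0.1 s.
2. the key is back in its stand (horizontal distance between key and key_stand below 0.01 m and z of key in the frame of key_stand below 0.016 m and angle between key's own z axis and vertical below 0.12 rad), for 0.1 s.
3. the cover lies flat on the counter, off the case (height (world z) of cover below 0.01 m and angle between cover's own z axis and vertical below 0.1 rad and linear speed of cover below 0.02 m/s and horizontal distance between cover and case above 0.12 m), for 0.1 s.
4. the battery is in the take-back box (x of battery in the frame of takeback_box between -0.065 and 0.065 m and y of battery in the frame of takeback_box between -0.077 and 0.077 m and z of battery in the frame of takeback_box between 0 and 0.065 m and linear speed of battery below 0.02 m/s), for 0.1 s.
At the end, for the whole second after the job is handed in: Both screws past 1.2 rad; the key upright in its stand (10 mm of its middle, under 8 mm proud, 0.12 rad); the cover flat on the bare counter, handle up (under 10 mm high, 0.1 rad, over 120 mm from the case middle); the battery at rest, in any attitude, inside the take-back box (all of step 1 and all of step 2 and all of step 3 and all of step 4); the robot touches nothing.
It fails at once if the oil filter moved over 30 mm (distance of oil_filter from where it was at the start of the episode above 0.03 m).
It fails at once if the tape measure moved over 30 mm (distance of tape_measure from where it was at the start of the episode above 0.03 m).
It fails at once if the yellow carton moved over 30 mm (distance of part_box from where it was at the start of the episode above 0.03 m).
It fails at once if a screw turned with the fingers instead of the key (contact force between the fingers and screw_left above 3 N).
It fails at once if a screw turned with the fingers instead of the key (contact force between the fingers and screw_right above 3 N).
It also fails if it takes over 72 s, if anything falls off the work surface, if the arm or the gripper's body presses on something with over 40 N, if the wrist force passes 120 N, or if a joint passes its speed limit or range.

### The arm

A 6-joint arm with a two-finger parallel gripper is mounted at the origin on a cart in front of the work surface, level with it; the furniture and walls round the work are solid. World frame = base frame: x ahead of the robot, y to its left, z up, the work surface at z = 0. Lengths are in m, angles in rad, forces in N, time in s.
With the tool pointing down it reaches from about 0.35 to 0.925 m from the base axis. Payload 6.4 kg.
Tool frame: the origin (TCP) lies at the very end of the fingers, on their centre line; the grasp point (between the pads) lies 19 mm behind it; z points along the fingers, y is the line along which they close (so a half turn about z gives the same grasp; the last joint's range is limited). The gripper opens to 85 mm and grips with 20 to 120 N. Pads are 22 mm wide; open, the fingers measure 114 mm over their backs; the gripper's body (76 mm by 85 mm) begins 54 mm behind the grasp point. The pads swing forward as they close: fully open they stand 13 mm farther back than shut.
Start: joints at [1.158, 0.245, 1.558, -0, 1.339, -0.174], TCP at [0.154, 0.632, 0.21] pointing down, gripper open.
Joint ranges: [-3.13, 3.13], [-1.02, 2.26], [0.13, 2.54], [-0.95, 4.09], [0.21, 2.88], [-2.74, 2.74]. Speed limits (rad/s): [2.57, 2.57, 3.14, 3.14, 3.14, 3.14].

### API

Orientations are given as a unit quaternion [w, x, y, z].
In Python, from workcell import status, camera, camera_info, ticket, finder gives the robot as it stands.
- The arm moves only by the tool drive_tool, never from a script. Its argument "deltas" is a list that holds one entry, the list of rows, each a list of 7 numbers: the shift along the tool's x, y, z scaled (see below), then the turn, a rotation vector about the tool's x, y, z scaled (see below), then the opening, from -1 (shut) to 1 (fully open). A call has 1 to 20 rows; each row shifts and turns the commanded pose from where the row before left it, along the tool's axes as they then stand; what a row does not reach is not made up. The controller multiplies each number of a shift by 30 mm and each number of a turn by 0.12 rad. A row lasts 1/10 s, in which the tool goes at most 50 mm and 8.59 degrees, less where a joint would pass 70% of its speed; a pose out of reach is approached as far as the arm can. A call with a number of a shift or a turn outside -1 to 1 is refused whole. A call with a gripper value outside its range is refused whole. The fingers move at their own pace and stop on an object; "force" is the grip in N (left out, the last holds). Time passes only in rows, so rows that do not move let the fingers close. It gives the time, the measured TCP pose, the force, the opening and the grip force at its end, in the units of the state.
- status.get_state(): the state, without advancing time (a new reading comes with each control period).
- camera(name): name is "scene" or "top" or "wrist"; returns the picture (480x640x3 uint8, red, green, blue); there is no depth.
- camera_info(name): a dict with "vertical_fov" (degrees; the focal length in pixels is half the picture's height over the tangent of half this angle, whatever the lens; pixels are square), "cx", "cy" (the principal point, pixels), "R" (3x3) and "t" (3): a world point X has camera coordinates R X + t; the wrist camera has in their place "hand_eye" (4x4, takes a point from camera to tool coordinates, whose origin is the TCP and whose axes are the flange's). Camera axes: x right, y down, z forward; pixel columns grow to the right and rows downward; lengths in m; the calibration is good to about 2 mm. A picture is of the moment at which its call begins: read the wrist's pose just before it. camera_info takes no time and is no camera call.
- ticket.close_job(): hands the job in; it is judged then, once.
Trained networks look in the newest picture that a camera, given by its name, has taken for a name from the list of things; names that differ only in an ending like _2 or _b are one class to them, and where a whole thing is asked for, a point or a joint stands for the part that bears it (a point fixed in the world has none). Each returns a list of dicts, best first, with "p" (0 to 1); they miss things now and then, are a little off and sometimes report something else, mostly with a low value. They report only what shows in the picture. A call takes as long as a camera call. They do not tell look-alikes from the thing itself.
- finder.find_in(camera, target): "at" ([x, y, z] in m, in the coordinates of the camera as it stood for that picture, good to about 4 mm: the middle of the surface that is visible of it).
- finder.trace(camera, target): "pixels" (480x640 bool, what is visible of it).
- finder.landmark_of(camera, target): "at" ([x, y, z] in m, in the coordinates of the camera as it stood for that picture, good to about 4 mm: a listed point, or the origin of a listed thing).
The state is a dict: "time": time; "joints": joint angles; "qvel": joint speeds; "joint_efforts": joint torques, N m; "ee_pos": TCP position; "tcp_rot": TCP orientation; "ft_force": force on the tool from outside, world axes, zero at the start; "wrist_torque": the same for the moment, N m; "grip_width": opening from 0.0 (shut) to 1.0 (fully open); "gripper_force": force on a finger pad.
Only numpy, scipy, OpenCV 4.12 (cv2) and the standard library are available. Lean on these libraries where they do the work, as an engineer would, in place of code of your own. Each camera call takes 0.05 s, during which the arm holds its last target. There are 200 camera calls.

## Working session

There is one attempt and no reset: what is moved stays moved. The work goes in short steps, Python scripts to look and compute and a tool call to move; the robot and the scene stay as the last step left them, time stands still between calls to the robot, and variables do not carry over. Pictures are saved under pics/ and viewed, at most 10 in all, crops included, and the job is handed in when it is done.

Besides the shell and the picture viewer there is one more tool, called by a JSON object that holds its "api" and its "payload". drive_tool: Moves the arm, as the interface text tells. Its arguments: {"type":"object","properties":{"deltas":{"type":"array"},"force":{"type":"number"}},"required":["deltas"]}

```bash
mkdir -p pics; cat > h.py <<'E'
import numpy as np, cv2
from scipy.spatial.transform import Rotation as Ro
from workcell import status, camera, camera_info, ticket, finder
def toolT():
    s=status.get_state(); q=s["tcp_rot"]; T=np.eye(4)
    T[:3,:3]=Ro.from_quat([q[1],q[2],q[3],q[0]]).as_matrix(); T[:3,3]=s["ee_pos"]; return T
def camT(n,T=None):
    i=camera_info(n)
    if n=="wrist": return (toolT() if T is None else T)@np.array(i["hand_eye"])
    M=np.eye(4); R=np.array(i["R"]); M[:3,:3]=R.T; M[:3,3]=-R.T@np.array(i["t"]); return M
def f(n):
    i=camera_info(n); return 240/np.tan(np.radians(i["vertical_fov"])/2),i["cx"],i["cy"]
def proj(n,X,T=None):
    c=np.linalg.inv(camT(n,T)); p=c[:3,:3]@np.array(X)+c[:3,3]; F,cx,cy=f(n); return F*p[0]/p[2]+cx,F*p[1]/p[2]+cy
def ray(n,u,v,z,T=None):
    c=camT(n,T); F,cx,cy=f(n); d=c[:3,:3]@np.array([(u-cx)/F,(v-cy)/F,1]); return c[:3,3]+d*(z-c[2,3])/d[2]
def marks(n,names,T=None,fn=None):
    c=camT(n,T)
    for t in names:
        for r in (fn or finder.landmark_of)(n,t)[:4]:
            X=c[:3,:3]@np.array(r["at"])+c[:3,3]; u,v=proj(n,X,T)
            if r["p"]>.2: print(n,t,round(r["p"],2),X.round(4),(int(u),int(v)))
def save(n,im): cv2.imwrite("pics/"+n+".png",im[...,::-1])
E
python3 - <<'E'
from h import *
s=status.get_state();print(s)
for n in("top","scene"):
    save(n+"0",camera(n)); print(f(n),camT(n).round(3).tolist())
    marks(n,["case","screw_left_slot","screw_right_slot","key","key_grip","key_stand","takeback_box","cover","cover_handle","oil_filter","tape_measure","part_box"])
E
```

```text
{'time': 0.0, 'joints': array([ 1.15791898e+00,  2.45822423e-01,  1.55902583e+00,  3.01778667e-05,
        1.33870132e+00, -1.74087628e-01]), 'qvel': array([-0.00215475, -0.00051936, -0.00038767,  0.00119429, -0.00036662,
        0.0004574 ]), 'joint_efforts': array([-9.58041164e-04, -4.29513502e+01, -3.26124179e+01, -2.19899257e-04,
        5.36247011e-03, -1.54540402e-06]), 'ee_pos': array([0.15347562, 0.63100145, 0.20926867]), 'tcp_rot': array([-2.97109591e-04,  1.19114802e-01,  9.92880006e-01, -9.32376444e-04]), 'ft_force': array([-0.63190143, -0.60149221,  0.52809583]), 'wrist_torque': array([ 0.03211231, -0.02036307,  0.03229157]), 'gripper_force': 0.0, 'grip_width': 1.0025213747462474}
(np.float64(479.23668015926654), 320.2272234591199, 233.04554009742697) [[0.001, -0.996, 0.092, 0.467], [-1.0, -0.002, -0.002, 0.062], [0.003, -0.092, -0.996, 1.41], [0.0, 0.0, 0.0, 1.0]]
top case 0.22 [ 0.5218 -0.2873  0.0035] (438, 258)
top screw_left_slot 0.47 [0.5515 0.1172 0.0855] (299, 246)
top screw_right_slot 0.48 [ 0.524  -0.0334  0.0863] (353, 256)
top key 0.82 [ 0.3933  0.4606 -0.0036
[... 1195 characters left out ...]
13 0.3905 0.0096] (239, 364)
scene key 0.58 [0.6585 0.4258 0.0045] (180, 353)
scene key_grip 0.92 [0.5416 0.3872 0.1185] (234, 326)
scene key_grip 0.84 [0.6575 0.4243 0.0694] (175, 332)
scene key_grip 0.71 [0.3961 0.4609 0.1102] (281, 397)
scene key_stand 0.62 [ 0.5433  0.3843 -0.0009] (240, 364)
scene takeback_box 0.61 [ 0.5234 -0.2856 -0.0016] (387, 194)
scene cover 0.6 [0.5361 0.0396 0.0629] (329, 240)
scene cover 0.4 [ 0.5231 -0.2845 -0.0022] (387, 195)
scene cover_handle 0.58 [0.5368 0.0387 0.0955] (330, 229)
scene oil_filter 0.88 [0.7713 0.0114 0.003 ] (254, 222)
scene tape_measure 0.8 [ 7.498e-01  1.587e-01 -7.000e-04] (226, 259)
scene part_box 0.9 [ 0.3665 -0.1326 -0.0004] (421, 243)
```

View pics/top0.png

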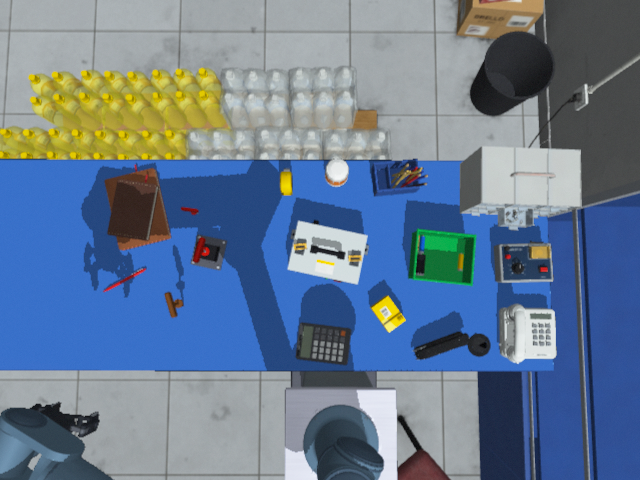

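View pics/scene0.png

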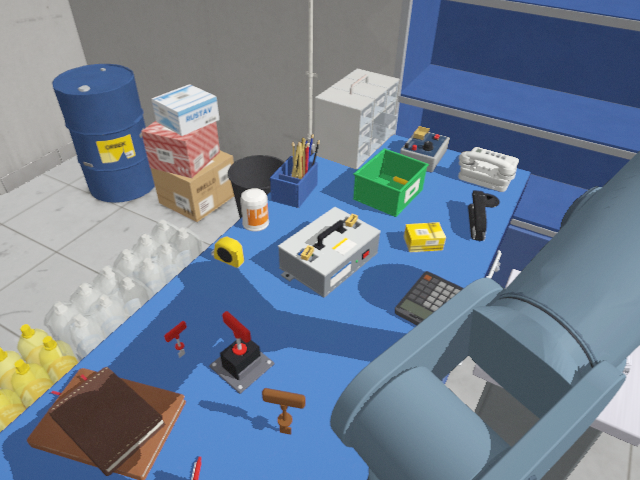

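The top view shows the keys: the red one in its stand at (208,252), a small red one at (190,210) and a brown one at (174,304). In the scene view they are at (240,355), (178,335) and (284,405). The cover's twin by shape is the green box at (437,257), which is a false hit. The case is at (327,252). I choose the larger red key, the one in the stand, and check it in a crop.

```bash
cat >> h.py <<'E'
def axis(n,t,z,near,T=None):
    """long-axis yaw & middle of traced pixels cast on the plane z, for the trace nearest to `near`"""
    best=None
    for r in finder.trace(n,t)[:4]:
        v,u=np.nonzero(r["pixels"])
        if len(u)<20: continue
        P=np.array([ray(n,a,b,z,T)[:2] for a,b in zip(u,v)],dtype=np.float32)
        d=np.linalg.norm(P.mean(0)-near)
        if best is None or d<best[0]: best=(d,P,r["p"],len(u))
    d,P,p,k=best; (c,s,a)=cv2.minAreaRect(P*1000)
    e=np.linalg.eigh(np.cov(P.T))[1][:,1]
    print(n,t,"p",round(p,2),"n",k,"mean",P.mean(0).round(4),"rect",np.round(c,1),np.round(s,1),round(a,1),"yaw",round(np.arctan2(e[1],e[0]),3))
def go(pos,ty=None):
    """shift in tool axes (units of 30 mm) and turn about tool z (units .12) to reach TCP pos, tool-y yaw ty (mod pi)"""
    T=toolT(); d=T[:3,:3].T@(np.array(pos)-T[:3,3])/.03
    y=np.arctan2(T[1,1],T[0,1]); 
    tilt=Ro.align_vectors([[0,0,-1]],[T[:3,2]])[0].as_rotvec()
    print("tcp",T[:3,3].round(4),"yaw_y",round(y,3),"tilt",(T[:3,:3].T@tilt).round(3),"shift",d.round(2),end=" ")
    if ty is not None:
        e=(ty-y+np.pi/2)%np.pi-np.pi/2; print("turn z",round(-e/.12,2),"shift after turn",(Ro.from_euler("z",e).as_matrix().T@T[:3,:3]@(d*0)+ (Ro.from_euler("z",e).as_matrix()@T[:3,:3]).T@((np.array(pos)-T[:3,3])/.03)).round(2),end="")
    print()
E
python3 - <<'E'
from h import *
print(np.array(camera_info("wrist")["hand_eye"]).round(3).tolist(),f("wrist"))
im=camera("scene"); save("crop1",cv2.resize(im[290:440,140:320],None,fx=4,fy=4,interpolation=cv2.INTER_CUBIC))
finder
axis("scene","key_stand",.05,[.54,.388]); axis("scene","case",.07,[.537,.04]); axis("scene","takeback_box",.085,[.524,-.285])
im=camera("top")
axis("top","key_grip",.13,[.54,.388]); axis("top","key_stand",.0,[.54,.388]); axis("top","takeback_box",.085,[.524,-.285]);axis("top","case",.07,[.537,.04]); axis("top","cover",.07,[.537,.04]); axis("top","tape_measure",.03,[.75,.16]); axis("top","part_box",.04,[.367,-.13])
go([.54,.388,.26],0)
E
```

```text
[[0.001, -0.953, -0.304, 0.078], [1.0, 0.001, 0.001, 0.0], [-0.0, -0.304, 0.953, -0.163], [0.0, 0.0, 0.0, 1.0]] (np.float64(335.60148848372575), 321.3310752238972, 238.94427352945112)Traceback (most recent call last):
  File "<stdin>", line 5, in <module>
  File "h.py", line 30, in axis
    P=np.array([ray(n,a,b,z,T)[:2] for a,b in zip(u,v)],dtype=np.float32)
                ~~~^^^^^^^^^^^
  File "h.py", line 16, in ray
    c=camT(n,T); F,cx,cy=f(n); d=c[:3,:3]@np.array([(u-cx)/F,(v-cy)/F,1]); return c[:3,3]+d*(z-c[2,3])/d[2]
                         ~^^^
  File "h.py", line 12, in f
    i=camera_info(n); return 240/np.tan(np.radians(i["vertical_fov"])/2),i["cx"],i["cy"]
ValueError: time passes only in moves, steps and waits
```

View pics/crop1.png

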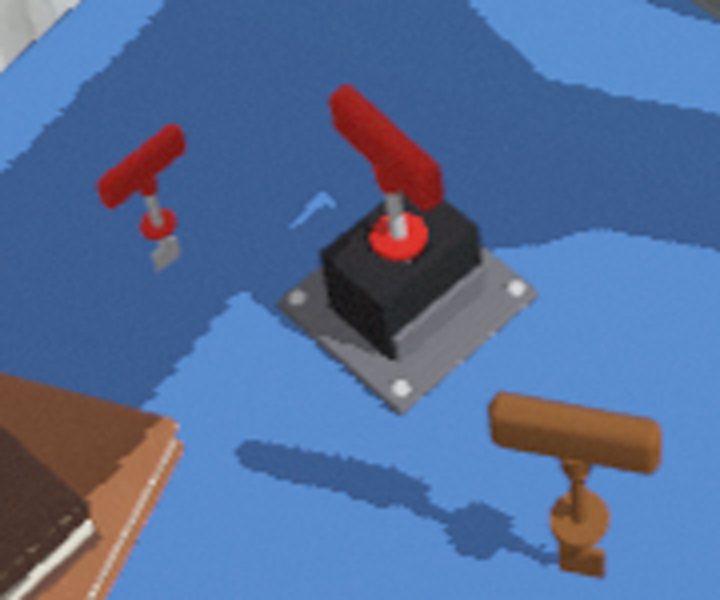

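The crop shows the large red key upright in the black stand at crop (390,160), the small red one at (145,170) and the brown one at (575,440). The choice holds. Next I fix the helper (cache the calibration), measure, and then move.

```bash
python3 - <<'E'
s=open("h.py").read()
s=s.replace("import numpy as np, cv2","import numpy as np, cv2, functools").replace("def toolT","camera_info=functools.lru_cache(None)(camera_info)\ndef toolT")
s=s.replace("P=np.array([ray(n,a,b,z,T)[:2] for a,b in zip(u,v)],dtype=np.float32)","c=camT(n,T); F,cx,cy=f(n); D=np.c_[(u-cx)/F,(v-cy)/F,u*0+1]@c[:3,:3].T; P=(c[:2,3]+D[:,:2]*((z-c[2,3])/D[:,2])[:,None]).astype(np.float32)")
open("h.py","w").write(s)
E
python3 - <<'E'
from h import *
im=camera("scene")
axis("scene","takeback_box",.085,[.524,-.285])
im=camera("top")
axis("top","key_grip",.13,[.54,.388]); axis("top","key_stand",.0,[.54,.388]); axis("top","takeback_box",.085,[.524,-.285]); axis("top","cover",.07,[.537,.04]); axis("top","tape_measure",.03,[.75,.16]); axis("top","part_box",.04,[.367,-.13])
go([.54,.388,.26],1.25)
E
```

```text
scene takeback_box p 0.59 n 3474 mean [ 0.5036 -0.2288] rect [ 506.9 -236.1] [269.1 184.6] 84.9 yaw 1.763
top key_grip p 0.67 n 209 mean [0.538  0.3794] rect [536.3 375.3] [35.7 63.8] 72.9 yaw 2.875
top key_stand p 0.32 n 58 mean [ 0.5225 -0.0449] rect [522.5 -43.2] [14.7 35.3] 0.1 yaw 1.574
top takeback_box p 0.63 n 3370 mean [ 0.5229 -0.2789] rect [ 523.7 -279. ] [180.9 146.5] 84.6 yaw 1.538
top cover p 0.74 n 3268 mean [0.5359 0.0402] rect [536.7  39. ] [204.2 143. ] 78.3 yaw 1.356
top tape_measure p 0.61 n 299 mean [0.7424 0.1585] rect [744.3 159.3] [77.1 35.1] 0.4 yaw -3.06
top part_box p 0.9 n 686 mean [ 0.3649 -0.1316] rect [ 365.2 -131.3] [89.6 62.5] 35.8 yaw -2.445
tcp [0.1537 0.6316 0.2104] yaw_y 1.332 tilt [-0.  0. -0.] shift [-14.43  -4.84  -1.65] turn z 0.68 shift after turn [-14.78  -3.65  -1.65]
```

{"api": "drive_tool", "payload": {"deltas": [[[0,0,-0.9,0,0,0.25,1],[-1,-0.3,-0.75,0,0,0,1],[-1,-0.4,0,0,0,0,1],[-1,-0.4,0,0,0,0,1],[-1,-0.4,0,0,0,0,1],[-1,-0.4,0,0,0,0,1],[-1,-0.4,0,0,0,0,1],[-1,-0.4,0,0,0,0,1],[-1,-0.3,0,0,0,0,1],[-1,-0.3,0,0,0,0,1],[-1,-0.3,0,0,0,0,1],[-1,-0.3,0,0,0,0,1],[-1,-0.3,0,0,0,0,1],[-1,0,0,0,0,0,1],[-0.5,0,0,0,0,0,1],[0,0,0,0,0,0,1],[0,0,0,0,0,0,1]]]}}

```text
time: 3.55
ee_pos: [0.51, 0.403, 0.2597]
tcp_rot: [-0.0, 0.134, 0.991, -0.0]
ft_force: [-0.5, 0.7, -0.6]
grip_width: 1.006
gripper_force: 0.0
```

```bash
python3 - <<'E'
from h import *
T=toolT();im=camera("wrist");save("w1",im)
axis("wrist","key_grip",.13,[.54,.388],T);axis("wrist","key_stand",.05,[.54,.388],T)
marks("wrist",["key","key_grip","key_stand"],T)
go([.54,.388,.20],1.3)
E
```

```text
wrist key_grip p 0.65 n 1129 mean [0.5347 0.3892] rect [537.2 389.6] [18.3 71.1] 74.7 yaw 2.851
wrist key_stand p 0.88 n 4098 mean [0.5251 0.3927] rect [529.  391.1] [81.4 81.2] 78.0 yaw 1.086
wrist key 0.98 [0.665  0.4222 0.0114] (364, 302)
wrist key 0.84 [0.3923 0.4492 0.0141] (333, 87)
wrist key 0.8 [0.5405 0.3893 0.0072] (317, 223)
wrist key 0.45 [0.5402 0.3854 0.1147] (312, 252)
wrist key_grip 0.91 [0.5398 0.3824 0.1137] (308, 252)
wrist key_grip 0.81 [0.4327 0.3434 0.008 ] (255, 149)
wrist key_grip 0.74 [0.7415 0.4181 0.0026] (373, 345)
wrist key_stand 0.87 [0.5391 0.3842 0.003 ] (313, 222)
tcp [0.51   0.4031 0.2601] yaw_y 1.303 tilt [0. 0. 0.] shift [-1.1  -0.22  2.  ] turn z 0.03 shift after turn [-1.1  -0.22  2.  ]
```

View pics/w1.png

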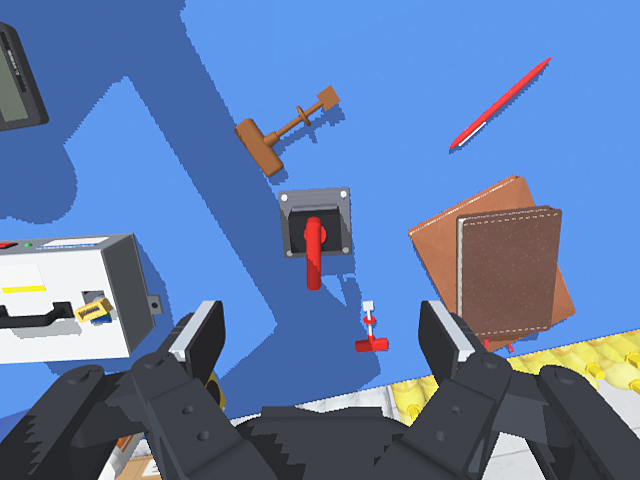

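The wrist view shows the key's T-bar as a vertical bar at columns 308–322, rows 218–290, lying along tool x. The stand is behind it at (315,222). I descend to grasp it.

{"api": "drive_tool", "payload": {"deltas": [[[-1,-0.2,0,0,0,0,1],[-0.1,0,0.6,0,0,0,1],[0,0,1,0,0,0,1],[0,0,1,0,0,0,1],[0,0,1,0,0,0,1],[0,0,1,0,0,0,1],[0,0,0.8,0,0,0,1],[0,0,0,0,0,0,1],[0,0,0,0,0,0,1]]], "force": 80}}

```text
time: 4.75
ee_pos: [0.5403, 0.3881, 0.0976]
tcp_rot: [-0.0, 0.134, 0.991, -0.0]
ft_force: [0.0, -1.0, 0.6]
grip_width: 1.0
gripper_force: 0.0
```

```bash
python3 - <<'E'
from h import *
T=toolT();im=camera("wrist");save("w2",im)
for r in finder.trace("wrist","key_grip")[:2]:
    v,u=np.nonzero(r["pixels"]); print(r["p"],u.min(),u.max(),v.min(),v.max(),len(u))
print(T[:3,3]); c=np.linalg.inv(T)
for u,v in((315,150),(315,300)): print((c@np.r_[ray("wrist",u,v,.13,T),1]).round(4))
E
```

```text
0.93 301 338 230 378 4476
0.67 181 364 0 158 6997
[0.54034352 0.38813683 0.09757596]
[ 0.0718 -0.0023 -0.0324  1.    ]
[ 0.0089 -0.0026 -0.0324  1.    ]
```

View pics/w2.png

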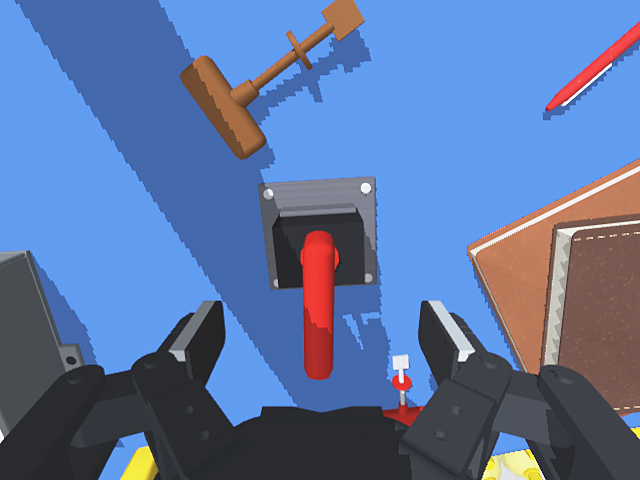

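```bash
python3 - <<'E'
from h import *
T=toolT(); c=np.linalg.inv(T)
for u,v,z in((319,231,.117),(319,231,.104),(319,262,.13),(319,378,.13),(319,378,.117)): print(v,z,(c@np.r_[ray("wrist",u,v,z,T),1]).round(4))
for x in(.035,-.035):
  for z in (.104,.117,.13): print(x,z,np.round(proj("wrist",(T@np.array([x,0,.0976-z,1]))[:3],T),1))
go([.54,.388,.0976],1.3)
E
```

```text
231 0.117 [ 0.0356 -0.001  -0.0172  1.    ]
231 0.104 [ 0.0318 -0.001  -0.0042  1.    ]
262 0.13 [ 2.57e-02 -9.00e-04 -3.02e-02  1.00e+00]
378 0.13 [-0.0339 -0.001  -0.0301  1.    ]
378 0.117 [-0.0449 -0.0011 -0.0171  1.    ]
0.035 0.104 [321.1 225.9]
0.035 0.117 [321.1 233.7]
0.035 0.13 [321.1 242.9]
-0.035 0.104 [321.  349.4]
-0.035 0.117 [321.  365.2]
-0.035 0.13 [321.  383.4]
tcp [0.5418 0.3887 0.0998] yaw_y 1.302 tilt [ 0.002  0.002 -0.   ] shift [ 0.05 -0.04  0.07] turn z 0.02 shift after turn [ 0.05 -0.04  0.07]
```

{"api": "drive_tool", "payload": {"deltas": [[[0,0,0,0,0,0,-1],[0,0,0,0,0,0,-1],[0,0,0,0,0,0,-1],[0,0,0,0,0,0,-1],[0,0,0,0,0,0,-1],[0,0,0,0,0,0,-1],[0,0,-0.5,0,0,0,-1],[0,0,-0.8,0,0,0,-1],[0,0,-0.8,0,0,0,-1],[0,0,-0.8,0,0,0,-1],[0,0,-0.8,0,0,0,-1],[0,0,-0.8,0,0,0,-1],[0,0,0,0,0,0,-1]]]}}

```text
time: 6.15
ee_pos: [0.5429, 0.3891, 0.2384]
tcp_rot: [0.004, 0.134, 0.991, 0.002]
ft_force: [0.3, 0.3, -0.6]
grip_width: 0.136
gripper_force: 79.2
```

```bash
python3 - <<'E'
from h import *
go([.5513+.06,.1165,.23],0.05)
im=camera("scene"); marks("scene",["key","screw_left_slot","screw_right_slot","key_stand"]); axis("scene","screw_left_slot",.083,[.5513,.1165]); axis("scene","screw_right_slot",.083,[.523,-.0355])
im=camera("top"); marks("top",["key","screw_left_slot","screw_right_slot","key_stand"]); axis("top","screw_left_slot",.083,[.5513,.1165]); axis("top","screw_right_slot",.083,[.523,-.0355])
E
```

```text
tcp [0.5429 0.3891 0.2384] yaw_y 1.302 tilt [ 0.006  0.007 -0.   ] shift [-4.61 -8.16  0.26] turn z 10.43 shift after turn [-9.19  1.82  0.35]
scene key 0.93 [0.5432 0.3888 0.1484] (231, 315)
scene key 0.83 [0.3967 0.4505 0.0159] (285, 422)
scene key 0.72 [ 0.3651 -0.1323  0.0046] (422, 242)
scene key 0.52 [0.6631 0.4212 0.0126] (179, 348)
scene screw_left_slot 0.46 [0.5545 0.1171 0.0869] (305, 249)
scene screw_right_slot 0.64 [0.5359 0.0367 0.0634] (330, 239)
scene screw_right_slot 0.55 [ 0.5249 -0.0365  0.0779] (349, 219)
scene screw_left_slot p 0.37 n 1037 mean [ 0.3462 -0.0638] rect [346.8 -65.1] [93.9 98.5] 33.8 yaw 1.562
scene screw_right_slot p 0.55 n 86 mean [ 0.5178 -0.0338] rect [517.6 -33.9] [18.5 45.3] 5.1 yaw 1.703
top key 0.71 [0.6675 0.4252 0.0066] (196, 209)
top key 0.43 [0.5398 0.3878 0.1428] (196, 249)
top screw_left_slot 0.62 [0.5546 0.1179 0.0863] (299, 245)
top screw_right_slot 0.64 [ 0.5251 -0.0344  0.084 ] (354, 256)
top key_stand 0.81 [0.5416 0.3858 0.0015] (209, 251)
top screw_left_slot p 0.57 n 105 mean [0.5518 0.1171] rect [551.  116.7] [22.2 36.1] 0.4 yaw 1.754
top screw_right_slot p 0.68 n 3307 mean [ 0.5233 -0.279 ] rect [ 523.  -278.4] [178.5 144.6] 84.1 yaw 1.483
```

{"api": "drive_tool", "payload": {"deltas": [[[-0.3,-0.97,0,0,0,0,-1],[-0.3,-0.97,0,0,0,0,-1],[-0.3,-0.97,0,0,0,0,-1],[-0.3,-0.97,0,0,0,0,-1],[-0.3,-0.97,0,0,0,0,-1],[-0.3,-0.97,0,0,0,0,-1],[-0.3,-0.97,0,0,0,0,-1],[-0.3,-0.97,0,0,0,0,-1],[-0.3,-0.97,0,0,0,0,-1],[-0.3,-0.97,0,0,0,0,-1],[-0.3,-0.97,0,0,0,0,-1]]]}}

```text
time: 7.95
ee_pos: [0.5514, 0.0519, 0.2332]
tcp_rot: [0.0, 0.134, 0.991, 0.0]
ft_force: [-0.2, -0.3, -0.1]
grip_width: 0.133
gripper_force: 79.2
```

{"api": "drive_tool", "payload": {"deltas": [[[0,0,0,0,0,1,-1],[0,0,0,0,0,1,-1],[0,0,0,0,0,1,-1],[0,0,0,0,0,1,-1],[0,0,0,0,0,1,-1],[0,0,0,0,0,1,-1],[0,0,0,0,0,1,-1],[0,0,0,0,0,1,-1],[0,0,0,0,0,1,-1],[0,0,0,0,0,1,-1],[0,0,0,0,0,0.4,-1],[0,0,0,0,0,0,-1],[0,0,0,0,0,0,-1]]]}}

```text
time: 9.25
ee_pos: [0.5514, 0.0531, 0.233]
tcp_rot: [0.0, 0.687, 0.726, 0.0]
ft_force: [0.1, -0.5, -1.0]
grip_width: 0.135
gripper_force: 79.2
```

```bash
python3 - <<'E'
from h import *
T=toolT();im=camera("wrist");save("w3",im)
go([.553,.055,.238],0.05)
marks("wrist",["screw_left_slot","screw_right_slot","key"],T); axis("wrist","screw_left_slot",.083,[.553,.117],T);axis("wrist","cover",.07,[.537,.04],T)
E
```

```text
tcp [0.5514 0.0531 0.233 ] yaw_y 0.055 tilt [0. 0. 0.] shift [ 0.06  0.06 -0.17] turn z 0.04 shift after turn [ 0.06  0.06 -0.17]
wrist screw_left_slot 0.67 [0.5522 0.1181 0.0827] (326, 147)
wrist screw_right_slot 0.49 [ 0.52   -0.037   0.0856] (286, 301)
wrist key 0.94 [0.5504 0.0519 0.1413] (320, 236)
wrist screw_left_slot p 0.63 n 687 mean [0.554 0.117] rect [554.2 116.5] [15.5 35.8] 7.7 yaw 1.705
wrist cover p 0.55 n 20930 mean [0.5356 0.0591] rect [538.5  40.2] [199.9 140.8] 78.5 yaw 0.957
```

View pics/w3.png

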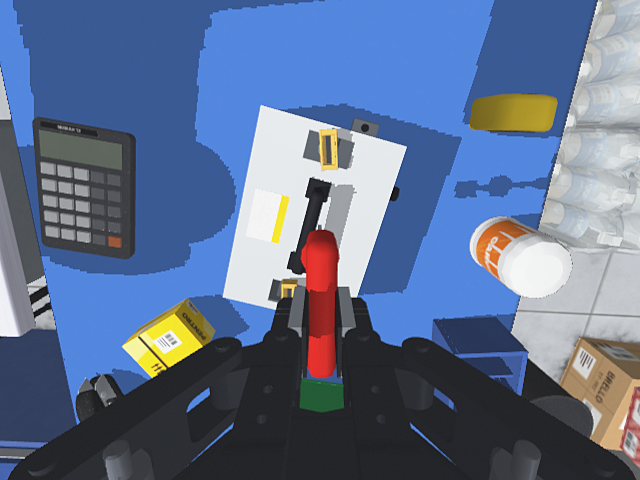

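The wrist view shows the left screw's slot at (328,148), leaning slightly, the key held at (320,290) and the right screw half hidden at (287,292). I move over the left slot and lower the key into it.

{"api": "drive_tool", "payload": {"deltas": [[[0.7,0.06,0,0,0,0,-1],[0.7,0.06,0,0,0,0,-1],[0.7,0.06,0,0,0,0,-1],[0.04,0,0,0,0,-0.6,-1],[0,0,0.6,0,0,0,-1],[0,0,0.6,0,0,0,-1],[0,0,0.5,0,0,0,-1],[0,0,0.2,0,0,0,-1],[0,0,0.15,0,0,0,-1],[0,0,0.15,0,0,0,-1],[0,0,0,0,0,0,-1]]]}}

```text
time: 10.65
ee_pos: [0.5539, 0.1174, 0.1672]
tcp_rot: [0.001, 0.661, 0.75, 0.001]
ft_force: [0.9, 0.5, -2.4]
grip_width: 0.135
gripper_force: 79.2
```

```bash
python3 - <<'E'
from h import *
s=status.get_state();print(s["ft_force"],s["wrist_torque"]);go([.554,.118,.165],0.13)
E
```

```text
[ 0.90294312  0.50421926 -2.44363066] [-0.00921337 -0.35782587 -0.01538501]
tcp [0.5539 0.1174 0.1672] yaw_y 0.126 tilt [ 0.002  0.    -0.   ] shift [0.02 0.   0.07] turn z -0.03 shift after turn [0.02 0.   0.07]
```

{"api": "drive_tool", "payload": {"deltas": [[[0,0,0.06,0,0,-0.5,-1],[0,0,0,0,0,-0.8,-1],[0,0,0,0,0,-0.8,-1],[0,0,0,0,0,-0.8,-1],[0,0,0,0,0,-0.8,-1],[0,0,0,0,0,-0.8,-1],[0,0,0,0,0,-0.8,-1],[0,0,0,0,0,-0.8,-1],[0,0,0,0,0,-0.8,-1],[0,0,0,0,0,-0.8,-1],[0,0,0,0,0,-0.8,-1],[0,0,0,0,0,-0.8,-1],[0,0,0,0,0,-0.8,-1],[0,0,0,0,0,-0.8,-1],[0,0,0,0,0,-0.6,-1],[0,0,0,0,0,0,-1]]]}}

```text
time: 12.25
ee_pos: [0.5534, 0.1175, 0.1658]
tcp_rot: [0.0, 0.033, 0.999, 0.0]
ft_force: [-0.6, 0.4, 0.5]
grip_width: 0.137
gripper_force: 79.5
```

```bash
python3 - <<'E'
from h import *
s=status.get_state();print(s["ft_force"],s["wrist_torque"]);go([.554,.118,.165],1.38)
E
```

```text
[-0.59313952  0.40694908  0.54891907] [ 0.06867571  0.25132791 -0.08570202]
tcp [0.5534 0.1175 0.1658] yaw_y 1.506 tilt [0. 0. 0.] shift [-0.02  0.02  0.03] turn z 1.05 shift after turn [-0.02  0.02  0.03]
```

{"api": "drive_tool", "payload": {"deltas": [[[0,0,0,0,0,-0.5,-1],[0,0,0,0,0,-0.5,-1],[0,0,0,0,0,0,-1]]]}}

```text
time: 12.55
ee_pos: [0.5535, 0.1175, 0.1658]
tcp_rot: [0.0, -0.026, 1.0, 0.0]
ft_force: [-0.9, 0.3, 2.2]
grip_width: 0.13
gripper_force: 79.8
```

```bash
python3 - <<'E'
from h import *
s=status.get_state();print(s["ft_force"],s["wrist_torque"]);go([.554,.118,.165],1.38)
E
```

```text
[-0.93412421  0.26840155  2.23651584] [ 0.02291155  0.33715781 -0.47493703]
tcp [0.5535 0.1175 0.1658] yaw_y 1.623 tilt [ 0.  0. -0.] shift [-0.02  0.02  0.03] turn z 2.03 shift after turn [-0.01  0.02  0.03]
```

{"api": "drive_tool", "payload": {"deltas": [[[0,0,0,0,0,0.6,-1],[0,0,0,0,0,0.6,-1],[0,0,-0.5,0,0,0,-1],[0,0,-0.9,0,0,0,-1],[0,0,-0.9,0,0,0,-1],[0.05,-0.9,0,0,0,0,-1],[0.05,-0.9,0,0,0,0,-1],[0.05,-0.9,0,0,0,0,-1],[0.05,-0.9,0,0,0,0,-1],[0.05,-0.9,0,0,0,0,-1],[0.05,-0.9,0,0,0,0,-1],[0.05,-0.9,0,0,0,0,-1],[0,-0.9,0,0,0,0,-1]]]}}

```text
time: 13.85
ee_pos: [0.5237, -0.098, 0.2355]
tcp_rot: [0.001, 0.044, 0.999, -0.0]
ft_force: [0.6, 0.6, -0.4]
grip_width: 0.134
gripper_force: 79.2
```

{"api": "drive_tool", "payload": {"deltas": [[[0,0,0,0,0,1,-1],[0,0,0,0,0,1,-1],[0,0,0,0,0,1,-1],[0,0,0,0,0,1,-1],[0,0,0,0,0,1,-1],[0,0,0,0,0,1,-1],[0,0,0,0,0,1,-1],[0,0,0,0,0,1,-1],[0,0,0,0,0,1,-1],[0,0,0,0,0,1,-1],[0,0,0,0,0,1,-1],[0,0,0,0,0,0.5,-1],[0,0,0,0,0,0,-1],[0,0,0,0,0,0,-1]]]}}

```text
time: 15.25
ee_pos: [0.524, -0.0968, 0.2349]
tcp_rot: [0.001, 0.67, 0.743, 0.0]
ft_force: [0.1, 0.7, -0.4]
grip_width: 0.137
gripper_force: 79.2
```

```bash
python3 - <<'E'
from h import *
T=toolT();im=camera("wrist");save("w4",im)
go([.524,-.0355,.233],0.1)
marks("wrist",["screw_left_slot","screw_right_slot","key","cover_handle"],T); axis("wrist","screw_right_slot",.083,[.524,-.0355],T);axis("wrist","screw_left_slot",.083,[.554,.117],T)
E
```

```text
tcp [ 0.5239 -0.0968  0.2347] yaw_y 0.103 tilt [0.001 0.    0.   ] shift [2.03 0.21 0.06] turn z 0.03 shift after turn [2.03 0.21 0.06]
wrist screw_right_slot 0.86 [ 0.5188 -0.0395  0.0865] (322, 155)
wrist key 0.7 [ 0.5219 -0.0987  0.1425] (318, 236)
wrist key 0.23 [ 0.3653 -0.1341 -0.0042] (190, 215)
wrist cover_handle 0.87 [0.5388 0.0406 0.0957] (357, 57)
wrist screw_right_slot p 0.65 n 768 mean [ 0.5218 -0.0359] rect [521.9 -36.1] [17.1 37.4] 2.3 yaw 1.625Traceback (most recent call last):
  File "<stdin>", line 4, in <module>
  File "h.py", line 34, in axis
    d,P,p,k=best; (c,s,a)=cv2.minAreaRect(P*1000)
    ^^^^^^^
TypeError: cannot unpack non-iterable NoneType object
```

View pics/w4.png

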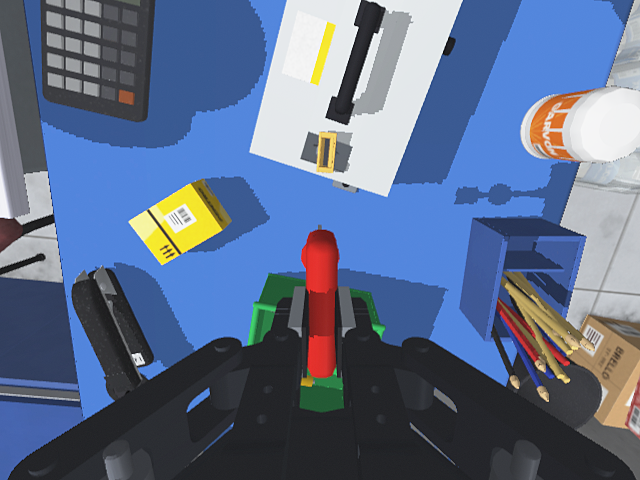

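The right slot is at (326,153) with its head across the hole, as expected. I lower the key into it.

{"api": "drive_tool", "payload": {"deltas": [[[0.68,0.06,0,0,0,0,-1],[0.68,0.06,0,0,0,0,-1],[0.67,0.07,0,0,0,0,-1],[0,0,0,0,0,0.28,-1],[0,0,0.6,0,0,0,-1],[0,0,0.6,0,0,0,-1],[0,0,0.5,0,0,0,-1],[0,0,0.25,0,0,0,-1],[0,0,0.15,0,0,0,-1],[0,0,0.15,0,0,0,-1],[0,0,0,0,0,0,-1]]]}}

```text
time: 16.7
ee_pos: [0.5232, -0.0356, 0.1665]
tcp_rot: [-0.0, 0.683, 0.731, -0.0]
ft_force: [0.1, -0.0, -0.2]
grip_width: 0.133
gripper_force: 79.2
```

```bash
python3 - <<'E'
from h import *
s=status.get_state();print(s["ft_force"],s["wrist_torque"]);go([.5233,-.0355,.166],0.07)
E
```

```text
[ 0.14335331 -0.01927192 -0.20052862] [ 0.00186808 -0.00368575 -0.0234459 ]
tcp [ 0.5232 -0.0356  0.1665] yaw_y 0.068 tilt [-0. -0.  0.] shift [0.   0.   0.02] turn z -0.01 shift after turn [0.   0.   0.02]
```

{"api": "drive_tool", "payload": {"deltas": [[[0,0,0.02,0,0,-0.8,-1],[0,0,0,0,0,-0.8,-1],[0,0,0,0,0,-0.8,-1],[0,0,0,0,0,-0.8,-1],[0,0,0,0,0,-0.8,-1],[0,0,0,0,0,-0.8,-1],[0,0,0,0,0,-0.8,-1],[0,0,0,0,0,-0.8,-1],[0,0,0,0,0,-0.8,-1],[0,0,0,0,0,-0.8,-1],[0,0,0,0,0,-0.8,-1],[0,0,0,0,0,-0.8,-1],[0,0,0,0,0,-0.8,-1],[0,0,0,0,0,-0.8,-1],[0,0,0,0,0,-0.8,-1],[0,0,0,0,0,-0.8,-1],[0,0,0,0,0,0,-1]]]}}

```text
time: 18.4
ee_pos: [0.523, -0.0355, 0.1667]
tcp_rot: [-0.0, -0.016, 1.0, 0.0]
ft_force: [-2.2, 1.7, 2.4]
grip_width: 0.137
gripper_force: 79.6
```

```bash
python3 - <<'E'
from h import *
s=status.get_state();print(s["ft_force"],s["wrist_torque"]);go([.5233,-.0355,.166],1.5)
E
```

```text
[-2.18277427  1.65387304  2.42141312] [ 0.16280473  0.72535251 -0.28643505]
tcp [ 0.523  -0.0355  0.1667] yaw_y 1.604 tilt [ 0.    -0.001  0.   ] shift [-0.01  0.    0.02] turn z 0.86 shift after turn [-0.01  0.    0.02]
```

{"api": "drive_tool", "payload": {"deltas": [[[0,0,0,0,0,0.6,-1],[0,0,0,0,0,0.6,-1],[0,0,-0.5,0,0,0,-1],[0,0,-1,0,0,0,-1],[0,0,-1,0,0,0,-1],[0.06,0.94,0,0,0,0,-1],[0.06,0.94,0,0,0,0,-1],[0.06,0.94,0,0,0,0,-1],[0.06,0.94,0,0,0,0,-1],[0.06,0.94,0,0,0,0,-1],[0.06,0.94,0,0,0,0,-1],[0.06,0.94,0,0,0,0,-1],[0.06,0.94,0,0,0,0,-1],[0.06,0.94,0,0,0,0,-1],[0.06,0.94,0,0,0,0,-1],[0.06,0.94,0,0,0,0,-1]]]}}

```text
time: 20.0
ee_pos: [0.5383, 0.2763, 0.2428]
tcp_rot: [0.001, 0.055, 0.998, 0.0]
ft_force: [0.2, 0.5, -0.2]
grip_width: 0.133
gripper_force: 79.3
```

{"api": "drive_tool", "payload": {"deltas": [[[0.1,0.94,0,0,0,0,-1],[0.1,0.94,0,0,0,0,-1],[0.1,0.94,0,0,0,0,-1],[0,0.94,0,0,0,0,-1],[0,0,0,0,0,0.7,-1],[0,0,0,0,0,0.7,-1],[0,0,0,0,0,0,-1],[0,0,0,0,0,0,-1]]]}}

```text
time: 20.8
ee_pos: [0.5416, 0.3882, 0.2421]
tcp_rot: [0.001, 0.138, 0.99, 0.0]
ft_force: [-0.0, 0.0, -1.3]
grip_width: 0.135
gripper_force: 79.2
```

```bash
python3 - <<'E'
from h import *
T=toolT(); w=camera("wrist"); marks("wrist",["key","key_stand"],T); axis("wrist","key_stand",.03,[.54,.388],T)
go([.5405,.388,.0985],1.303)
a=camera("scene"); marks("scene",["screw_left_slot","screw_right_slot"]); axis("scene","screw_left_slot",.083,[.554,.117])
b=camera("top")
axis("top","screw_left_slot",.083,[.554,.117])
axis("top","screw_right_slot",.083,[.523,-.035])
r=lambda i:cv2.resize(i,(400,300),interpolation=cv2.INTER_CUBIC)
save("m5",np.vstack([np.hstack([r(w[90:390,120:520]),r(a[200:275,270:370])]),np.hstack([r(b[210:285,280:380]),r(a[260:410,150:350])])]))
E
```

```text
wrist key 0.95 [0.3937 0.4477 0.0126] (337, 50)
wrist key 0.94 [0.5431 0.3863 0.1487] (319, 237)
wrist key 0.87 [0.6645 0.4248 0.0109] (374, 283)
wrist key_stand 0.69 [0.5398 0.3886 0.0041] (320, 198)
wrist key_stand p 0.72 n 5308 mean [0.5329 0.3893] rect [535.5 388.6] [83.9 84.1] 78.2 yaw 1.353
tcp [0.5413 0.3879 0.2413] yaw_y 1.293 tilt [ 0.  0. -0.] shift [ 0.03 -0.01  4.76] turn z -0.08 shift after turn [ 0.03 -0.01  4.76]
scene screw_left_slot 0.48 [0.552  0.1165 0.0873] (306, 249)
scene screw_right_slot 0.59 [0.5365 0.0375 0.0627] (329, 240)
scene screw_right_slot 0.58 [0.5422 0.3882 0.1521] (232, 314)
scene screw_right_slot 0.4 [ 0.5235 -0.0377  0.0807] (350, 218)
scene screw_left_slot p 0.63 n 117 mean [0.5498 0.1192] rect [549.7 118.8] [22.  41.1] 74.1 yaw 2.76
top screw_left_slot p 0.2 n 530 mean [0.7597 0.0137] rect [759.6  13.8] [64.7 74.4] 89.8 yaw 3.013
top screw_right_slot p 0.57 n 67 mean [ 0.5204 -0.0366] rect [520.4 -36.6] [15.4 34.3] 75.7 yaw 2.922
```

View pics/m5.png

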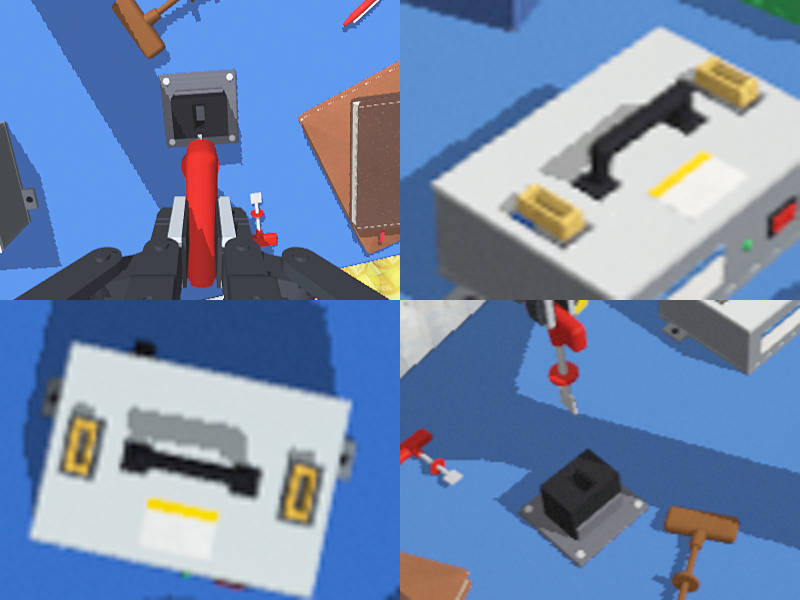

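Both screw heads now lie along the case's x, inside their holes (lower left panel, (80,445) and (300,490)). The key hangs over the stand's slot (upper left, slot at (200,116)). I lower it in.

{"api": "drive_tool", "payload": {"deltas": [[[0.03,0,0.9,0,0,0,-1],[0,0,0.9,0,0,0,-1],[0,0,0.9,0,0,0,-1],[0,0,0.6,0,0,0,-1],[0,0,0.2,0,0,0,-1],[0,0,0,0,0,0,-1]]]}}

```text
time: 21.95
ee_pos: [0.5401, 0.3882, 0.1354]
tcp_rot: [-0.001, 0.139, 0.99, -0.0]
ft_force: [0.4, 1.0, -0.8]
grip_width: 0.139
gripper_force: 79.2
```

```bash
python3 - <<'E'
from h import *
s=status.get_state();print(s["ft_force"],s["wrist_torque"]);go([.5405,.388,.0985],1.303)
E
```

```text
[ 0.37303834  0.96648394 -0.8306662 ] [-0.01024461 -0.0377113  -0.01024039]
tcp [0.5401 0.3882 0.1354] yaw_y 1.292 tilt [-0.001 -0.001  0.   ] shift [-0.02 -0.    1.23] turn z -0.09 shift after turn [-0.02 -0.    1.23]
```

{"api": "drive_tool", "payload": {"deltas": [[[0,0,0.4,0,0,0,-1],[0,0,0.4,0,0,0,-1],[0,0,0.3,0,0,0,-1],[0,0,0.07,0,0,0,-1],[0,0,0,0,0,0,-1]]]}}

```text
time: 22.45
ee_pos: [0.5399, 0.3881, 0.1002]
tcp_rot: [-0.0, 0.139, 0.99, -0.0]
ft_force: [-0.1, -0.3, -0.7]
grip_width: 0.135
gripper_force: 79.2
```

```bash
python3 - <<'E'
from h import *
s=status.get_state();print(s["ft_force"],s["wrist_torque"]);go([.5405,.388,.0985],1.303)
E
```

```text
[-0.07820895 -0.31861234 -0.73566431] [ 0.01144043 -0.00253754  0.03646587]
tcp [0.5399 0.3881 0.1002] yaw_y 1.292 tilt [-0.001 -0.001  0.   ] shift [-0.02  0.    0.06] turn z -0.09 shift after turn [-0.02  0.    0.06]
```

{"api": "drive_tool", "payload": {"deltas": [[[0,0,0,0,0,0,1],[0,0,0,0,0,0,1],[0,0,0,0,0,0,1],[0,0,0,0,0,0,1],[0,0,-0.5,0,0,0,1],[0,0,-1,0,0,0,1],[0,0,-1,0,0,0,1],[0,0,-1,0,0,0,1],[0,0,-1,0,0,0,1]]]}}

```text
time: 23.35
ee_pos: [0.5404, 0.3883, 0.2387]
tcp_rot: [0.001, 0.139, 0.99, 0.0]
ft_force: [-0.2, 0.3, -0.9]
grip_width: 0.998
gripper_force: 0.0
```

{"api": "drive_tool", "payload": {"deltas": [[[-0.26,-0.93,0,0,0,0,1],[-0.26,-0.93,0,0,0,0,1],[-0.26,-0.93,0,0,0,0,1],[-0.26,-0.93,0,0,0,0,1],[-0.26,-0.93,0,0,0,0,1],[-0.26,-0.93,0,0,0,0,1],[-0.26,-0.93,0,0,0,0,1],[-0.26,-0.93,0,0,0,0,1],[-0.26,-0.93,0,0,0,0,1],[-0.26,-0.93,0,0,0,0,1],[-0.26,-0.93,0,0,0,0,1],[-0.26,-0.93,0,0,0,0,1]]]}}

```text
time: 24.55
ee_pos: [0.5384, 0.0395, 0.2375]
tcp_rot: [0.001, 0.139, 0.99, -0.0]
ft_force: [0.4, -0.2, -0.5]
grip_width: 0.997
gripper_force: 0.0
```

{"api": "drive_tool", "payload": {"deltas": [[[0,0,0,0,0,1,1],[0,0,0,0,0,1,1],[0,0,0,0,0,1,1],[0,0,0,0,0,1,1],[0,0,0,0,0,1,1],[0,0,0,0,0,1,1],[0,0,0,0,0,1,1],[0,0,0,0,0,1,1],[0,0,0,0,0,1,1],[0,0,0,0,0,1,1],[0,0,0,0,0,1,1],[0,0,0,0,0,1,1],[0,0,0,0,0,0.35,1],[0,0,0,0,0,0,1],[0,0,0,0,0,0,1]]]}}

```text
time: 26.05
ee_pos: [0.5385, 0.0406, 0.2368]
tcp_rot: [0.0, 0.771, 0.637, 0.0]
ft_force: [-0.3, -0.4, -0.4]
grip_width: 1.001
gripper_force: 0.0
```

```bash
python3 - <<'E'
from h import *
T=toolT(); w=camera("wrist"); save("w6",w); marks("wrist",["cover_handle","cover"],T); axis("wrist","cover",.07,[.537,.04],T); axis("wrist","cover_handle",.1,[.537,.04],T)
go([.5375,.041,.077],-.195)
b=camera("scene"); marks("scene",["key","key_stand"]); save("crop7",np.hstack([cv2.resize(b[290:390,180:300],(480,400)),cv2.resize(w,None,fx=.5,fy=.5)[:240].repeat(1,0) if 0 else cv2.resize(w[0:400,160:480],(320,400))]))
E
```

```text
wrist cover_handle 0.88 [0.5367 0.0403 0.0932] (319, 219)
wrist cover 0.91 [0.5396 0.0422 0.0614] (322, 209)
wrist cover 0.21 [ 0.3669 -0.133  -0.0052] (224, 341)
wrist cover p 0.83 n 24753 mean [0.54  0.048] rect [538.3  39.8] [199.3 139.9] 78.1 yaw 1.371
wrist cover_handle p 0.63 n 25105 mean [0.541  0.0545] rect [539.6  46.9] [182.6 128.5] 78.1 yaw 1.361
tcp [0.5383 0.0407 0.236 ] yaw_y -0.189 tilt [ 0. -0.  0.] shift [ 0.01 -0.03  5.3 ] turn z 0.05 shift after turn [ 0.01 -0.03  5.3 ]
scene key 0.81 [0.3977 0.4513 0.0149] (285, 423)
scene key 0.76 [0.6621 0.4225 0.0121] (179, 349)
scene key 0.55 [0.5411 0.3877 0.0092] (240, 363)
scene key_stand 0.78 [0.5434 0.3868 0.0027] (239, 364)
```

View pics/crop7.png

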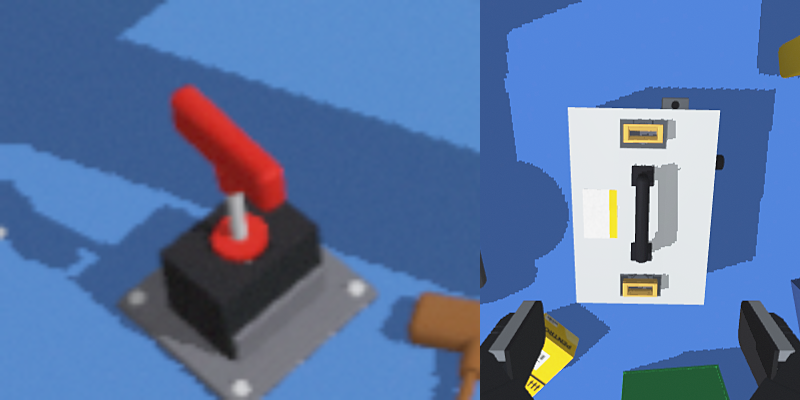

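The key is seated upright, collar on the stand (left panel, (240,240)). The cover's handle is centred below the gripper (right panel, (643,213)) and both screws sit free in their holes. I grip the handle and lift.

{"api": "drive_tool", "payload": {"deltas": [[[0,-0.03,0.9,0,0,0,1],[0,0,1,0,0,0,1],[0,0,1,0,0,0,1],[0,0,1,0,0,0,1],[0,0,0.9,0,0,0,1],[0,0,0.5,0,0,0,1],[0,0,0,0,0,0,-1],[0,0,0,0,0,0,-1],[0,0,0,0,0,0,-1],[0,0,0,0,0,0,-1],[0,0,0,0,0,0,-1],[0,0,0,0,0,0,-1],[0,0,-0.3,0,0,0,-1],[0,0,-0.5,0,0,0,-1],[0,0,-0.6,0,0,0,-1],[0,0,-0.6,0,0,0,-1],[0,0,0,0,0,0,-1]]], "force": 70}}

```text
time: 28.15
ee_pos: [0.5395, 0.0406, 0.1405]
tcp_rot: [0.002, 0.771, 0.637, 0.002]
ft_force: [0.2, 0.1, -2.8]
grip_width: 0.092
gripper_force: 68.5
```

```bash
python3 - <<'E'
from h import *
go([.365,.27,.137],-.19)
im=camera("scene"); marks("scene",["cover","cover_handle"])
im=camera("top"); marks("top",["cover"])
E
```

```text
tcp [0.5395 0.0406 0.1405] yaw_y -0.19 tilt [ 0.006 -0.     0.   ] shift [ 6.41 -7.16  0.07] turn z 0.0 shift after turn [ 6.41 -7.16  0.07]
scene cover 0.63 [0.5399 0.3877 0.0009] (240, 366)
scene cover_handle 0.94 [0.5373 0.0363 0.1594] (331, 206)
scene cover_handle 0.64 [0.7721 0.0125 0.0051] (254, 221)
top cover 0.63 [0.5325 0.0365 0.1242] (328, 252)
```

{"api": "drive_tool", "payload": {"deltas": [[[0.4,-0.4,0,0,0,0,-1],[0.6,-0.68,0,0,0,0,-1],[0.6,-0.68,0,0,0,0,-1],[0.6,-0.68,0,0,0,0,-1],[0.6,-0.68,0,0,0,0,-1],[0.6,-0.68,0,0,0,0,-1],[0.6,-0.68,0,0,0,0,-1],[0.6,-0.68,0,0,0,0,-1],[0.6,-0.68,0,0,0,0,-1],[0.6,-0.68,0,0,0,0,-1],[0.6,-0.68,0,0,0,0,-1],[0,0,0.8,0,0,0,-1],[0,0,0.9,0,0,0,-1],[0,0,0.9,0,0,0,-1],[0,0,0.7,0,0,0,-1],[0,0,0.3,0,0,0,-1],[0,0,0.2,0,0,0,-1],[0,0,0,0,0,0,-1]]]}}

```text
time: 30.2
ee_pos: [0.3612, 0.2703, 0.0229]
tcp_rot: [-0.0, 0.771, 0.637, -0.0]
ft_force: [-0.4, -0.4, -0.6]
grip_width: 0.093
gripper_force: 68.5
```

```bash
python3 - <<'E'
from h import *
s=status.get_state(); print(s["ft_force"],s["wrist_torque"]); go([.365,.27,.0165],-.19)
w=camera("scene"); save("s8",w); marks("scene",["cover","cover_handle","battery","case"])
camera("top"); marks("top",["battery","takeback_box","case"]); axis("top","battery",.056,[.519,.043])
E
```

```text
[-0.42312341 -0.38534443 -0.62931565] [0.05606807 0.1308276  0.0171797 ]
tcp [0.3612 0.2703 0.0229] yaw_y -0.189 tilt [-0.  0.  0.] shift [0.01 0.12 0.21] turn z 0.0 shift after turn [0.02 0.12 0.21]
scene cover 0.65 [0.3569 0.2689 0.0083] (353, 359)
scene cover_handle 0.58 [0.3562 0.2657 0.0402] (355, 348)
scene battery 0.97 [0.518  0.0445 0.0035] (334, 263)
scene case 0.72 [0.5404 0.0392 0.0048] (327, 258)
top battery 0.59 [0.5156 0.0489 0.0019] (323, 260)
top battery 0.33 [5.376e-01 3.830e-02 1.000e-04] (327, 253)
top takeback_box 0.62 [ 0.5225 -0.2849  0.0012] (437, 258)
top case 0.89 [0.5377 0.0397 0.    ] (326, 253)
top battery p 0.55 n 243 mean [0.5185 0.0444] rect [518.4  44.1] [92.2 21.6] 77.3 yaw 1.343
```

View pics/s8.png

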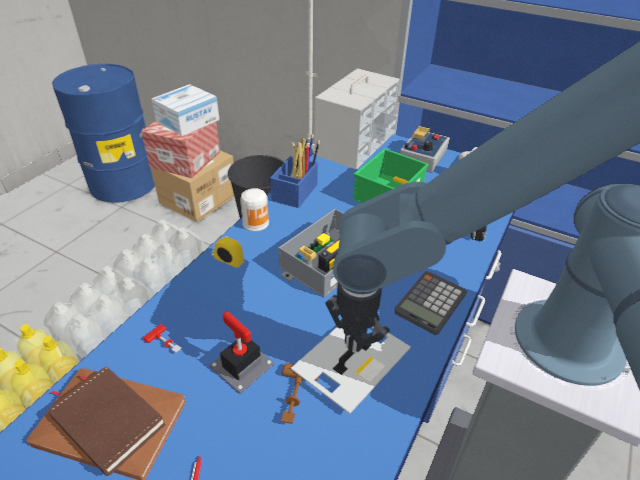

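The scene view shows the cover over the counter at (355,360) with its near-left corner about (292,385), right beside the fallen brown key at (290,390). The cover may be resting on that key, so I compute clearances before letting go.

```bash
python3 - <<'E'
from h import *
y=1.303;T=np.eye(4);T[:3,:3]=np.c_[[np.cos(y+np.pi/2),np.sin(y+np.pi/2),0],[np.cos(y),np.sin(y),0],[0,0,-1]];T[:3,3]=[.51,.4031,.26]
print("w1 brown",[ray("wrist",u,v,.01,T)[:2].round(3).tolist() for u,v in((237,122),(250,118),(282,172),(268,177),(334,92))])
print("s8 bar/blade",[ray("scene",u,v,.01)[:2].round(3).tolist() for u,v in((281,366),(302,369),(292,372),(289,418))])
print("s8 cover corners",[ray("scene",u,v,.01)[:2].round(3).tolist() for u,v in((292,388),(348,407),(410,347))])
print("top calc",[ray("top",u,v,.02)[:2].round(3).tolist() for u,v in((300,323),(297,359),(350,328))])
E
```

```text
w1 brown [[0.398, 0.332], [0.398, 0.348], [0.467, 0.365], [0.468, 0.347], [0.397, 0.448]]
s8 bar/blade [[0.469, 0.354], [0.431, 0.34], [0.444, 0.355], [0.399, 0.437]]
s8 cover corners [[0.426, 0.384], [0.319, 0.367], [0.272, 0.187]]
top calc [[0.337, 0.117], [0.236, 0.125], [0.323, -0.026]]
```

The brown key's T-bar lies at x 0.40–0.47, y 0.33–0.365, under the cover's corner. I lift the cover and shift it 43 mm away from that key.

{"api": "drive_tool", "payload": {"deltas": [[[0,0,-0.6,0,0,0,-1],[0,0,-0.6,0,0,0,-1],[-0.5,0.2,0,0,0,0,-1],[-0.5,0.2,0,0,0,0,-1],[-0.36,0.16,0,0,0,0,-1],[0,0,0.5,0,0,0,-1],[0,0,0.5,0,0,0,-1],[0,0,0.2,0,0,0,-1],[0,0,0.1,0,0,0,-1],[0,0,0,0,0,0,-1]]]}}

```text
time: 31.7
ee_pos: [0.3701, 0.2268, 0.0197]
tcp_rot: [-0.0, 0.771, 0.637, -0.0]
ft_force: [0.1, 0.1, -2.6]
grip_width: 0.093
gripper_force: 69.6
```

```bash
python3 - <<'E'
from h import *
s=status.get_state(); print(s["ft_force"],s["wrist_torque"]); go([.37,.227,.0165],-.19)
E
```

```text
[ 0.05285903  0.11130786 -2.60858003] [ 0.01052372 -0.01276798  0.0054735 ]
tcp [0.3701 0.2268 0.0197] yaw_y -0.19 tilt [-0.001  0.     0.   ] shift [ 0.01 -0.01  0.11] turn z 0.0 shift after turn [ 0.01 -0.01  0.11]
```

{"api": "drive_tool", "payload": {"deltas": [[[0,0,0.1,0,0,0,-1],[0,0,0,0,0,0,-1],[0,0,0,0,0,0,1],[0,0,0,0,0,0,1],[0,0,0,0,0,0,1],[0,0,0,0,0,0,1],[0,0,-0.4,0,0,0,1],[0,0,-1,0,0,0,1],[0,0,-1,0,0,0,1],[0,0,-1,0,0,0,1],[0,0,-1,0,0,0,1],[0,0,-1,0,0,0,1],[0,0,-1,0,0,0,1],[0,0,-1,0,0,0,1],[0,0,0,0,0,0,1]]]}}

```text
time: 33.2
ee_pos: [0.3727, 0.2276, 0.2447]
tcp_rot: [0.002, 0.771, 0.637, 0.005]
ft_force: [-0.4, -0.2, 1.2]
grip_width: 1.001
gripper_force: 0.0
```

```bash
python3 - <<'E'
from h import *
T=toolT(); w=camera("wrist"); marks("wrist",["cover","cover_handle"],T);axis("wrist","cover",.009,[.37,.227],T)
b=camera("top"); marks("top",["battery"]); 
a=camera("scene"); marks("scene",["battery"])
save("m9",np.hstack([cv2.resize(w,(400,300)),cv2.resize(a[280:430,200:400],(400,300))]))
go([.519,.0435,.24],-.19)
E
```

```text
wrist cover 0.6 [0.3751 0.2273 0.0005] (321, 199)
wrist cover_handle 0.59 [0.3666 0.2272 0.035 ] (314, 206)
wrist cover_handle 0.38 [ 0.7695  0.0095 -0.0063] (631, 298)
wrist cover p 0.68 n 17852 mean [0.3713 0.233 ] rect [370.8 226.2] [201.4 143. ] 78.7 yaw 1.383
top battery 0.62 [0.5163 0.0473 0.0035] (324, 260)
scene battery 0.93 [0.5194 0.042  0.0053] (334, 262)
scene battery 0.33 [0.5428 0.3842 0.1193] (235, 324)
tcp [0.3697 0.2267 0.2378] yaw_y -0.19 tilt [-0.002  0.001  0.   ] shift [-5.06  6.04 -0.08] turn z 0.0 shift after turn [-5.06  6.04 -0.08]
```

View pics/m9.png

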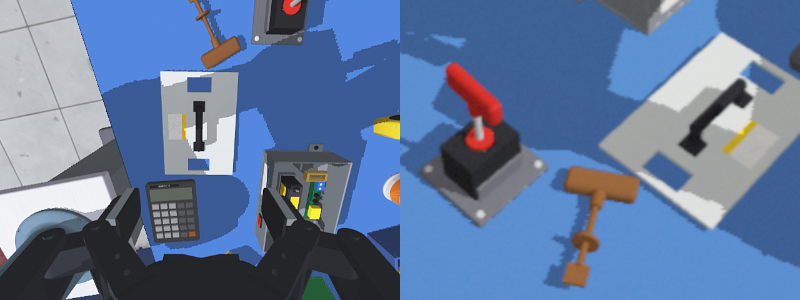

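The cover lies flat on bare counter (right panel, (710,130)), clear of the brown key at (600,190) and of the calculator. I go above the battery with the fingers part open, so that they fit inside the case.

{"api": "drive_tool", "payload": {"deltas": [[[-0.72,0.86,0,0,0,0,0.08],[-0.72,0.86,0,0,0,0,0.08],[-0.72,0.86,0,0,0,0,0.08],[-0.72,0.86,0,0,0,0,0.08],[-0.72,0.86,0,0,0,0,0.08],[-0.72,0.86,0,0,0,0,0.08],[-0.74,0.88,0,0,0,0,0.08],[0,0,0,0,0,0,0.08],[0,0,0,0,0,0,0.08],[0,0,0,0,0,0,0.08]]], "force": 60}}

```text
time: 34.6
ee_pos: [0.5189, 0.0443, 0.2384]
tcp_rot: [-0.001, 0.771, 0.637, -0.0]
ft_force: [0.4, 0.2, -0.4]
grip_width: 0.538
gripper_force: 0.0
```

```bash
python3 - <<'E'
from h import *
T=toolT(); w=camera("wrist"); marks("wrist",["battery","case","takeback_box"],T);axis("wrist","battery",.056,[.519,.0435],T); axis("wrist","case",.066,[.538,.04],T)
go([.519,.0435,.026],-.19)
E
```

```text
wrist battery 0.73 [0.5214 0.0396 0.0019] (324, 203)
wrist case 0.86 [ 0.5359  0.0397 -0.003 ] (336, 200)
wrist case 0.59 [7.507e-01 1.600e-01 3.000e-04] (515, 54)
wrist takeback_box 0.77 [ 0.5249 -0.282  -0.0024] (366, 409)
wrist takeback_box 0.49 [0.5241 0.0421 0.004 ] (326, 201)
wrist battery p 0.72 n 2107 mean [0.5217 0.0476] rect [521.1  45.9] [98.5 24.5] 78.3 yaw 1.365
wrist case p 0.79 n 24716 mean [0.542  0.0516] rect [542.8  44.9] [210.5 148.2] 78.0 yaw 1.31
tcp [0.5194 0.0442 0.239 ] yaw_y -0.189 tilt [ 0. -0.  0.] shift [-0.02 -0.01  7.1 ] turn z 0.01 shift after turn [-0.02 -0.01  7.1 ]
```

{"api": "drive_tool", "payload": {"deltas": [[[0,0.04,0.9,0,0,0,0.08],[0,0,1,0,0,0,0.08],[0,0,1,0,0,0,0.08],[0,0,1,0,0,0,0.08],[0,0,1,0,0,0,0.08],[0,0,0.8,0,0,0,0.08],[0,0,0.6,0,0,0,0.08],[0,0,0.4,0,0,0,0.08],[0,0,0.4,0,0,0,0.08],[0,0,0,0,0,0,0.08],[0,0,0,0,0,0,-1],[0,0,0,0,0,0,-1],[0,0,0,0,0,0,-1],[0,0,0,0,0,0,-1],[0,0,0,0,0,0,-1]]]}}

```text
time: 36.4
ee_pos: [0.5218, 0.0433, 0.0271]
tcp_rot: [0.001, 0.771, 0.637, 0.001]
ft_force: [-1.2, -0.3, 6.3]
grip_width: 0.258
gripper_force: 61.0
```

```bash
python3 - <<'E'
from h import *
s=status.get_state(); print(s["ft_force"],s["wrist_torque"],s["grip_width"],s["gripper_force"]); go([.519,.0435,.026],-.19)
E
```

```text
[-1.19330655 -0.34579336  6.30435395] [ 0.05779664  0.3379745  -0.01428717] 0.2584936806996147 60.957569907041034
tcp [0.5218 0.0433 0.0271] yaw_y -0.19 tilt [ 0.002 -0.    -0.   ] shift [-0.01 -0.09  0.04] turn z 0.0 shift after turn [-0.01 -0.09  0.04]
```

{"api": "drive_tool", "payload": {"deltas": [[[0,0,-0.3,0,0,0,-1],[0,0,-0.5,0,0,0,-1],[0,0,-0.7,0,0,0,-1],[0,0,-0.9,0,0,0,-1],[0,0,-0.9,0,0,0,-1],[0,0,-0.9,0,0,0,-1],[0,0,-0.8,0,0,0,-1],[0,0,-0.5,0,0,0,-1],[0,0,0,0,0,0,-1]]]}}

```text
time: 37.3
ee_pos: [0.5221, 0.0433, 0.1936]
tcp_rot: [0.002, 0.771, 0.637, 0.002]
ft_force: [0.0, -1.0, -4.4]
grip_width: 0.257
gripper_force: 60.3
```

{"api": "drive_tool", "payload": {"deltas": [[[-0.5,0.1,0,0,0,0,-1],[-0.9,0.18,0,0,0,0,-1],[-0.9,0.18,0,0,0,0,-1],[-0.9,0.18,0,0,0,0,-1],[-0.9,0.18,0,0,0,0,-1],[-0.9,0.18,0,0,0,0,-1],[-0.9,0.18,0,0,0,0,-1],[-0.9,0.18,0,0,0,0,-1],[-0.9,0.18,0,0,0,0,-1],[-0.9,0.18,0,0,0,0,-1],[-0.9,0.18,0,0,0,0,-1],[-0.9,0.18,0,0,0,0,-1],[-0.7,0.1,0,0,0,0,-1],[0,0,0,0,0,-0.8,-1],[0,0,0,0,0,0,-1],[0,0,0,0,0,0,-1]]]}}

```text
time: 38.9
ee_pos: [0.5216, -0.2957, 0.1898]
tcp_rot: [-0.001, 0.74, 0.673, -0.0]
ft_force: [0.7, -0.4, -4.6]
grip_width: 0.256
gripper_force: 60.3
```

```bash
python3 - <<'E'
from h import *
s=status.get_state(); print(s["ft_force"],s["grip_width"])
T=toolT(); w=camera("wrist"); marks("wrist",["takeback_box","battery"],T)
w=camera("scene"); marks("scene",["takeback_box","battery","key","cover"])
go([.5226,-.296,.034],-.094)
E
```

```text
[ 0.68071324 -0.38498665 -4.64843643] 0.25562446706056674
wrist takeback_box 0.61 [ 0.5244 -0.284  -0.001 ] (323, 197)
wrist battery 0.7 [ 0.5241 -0.2935  0.165 ] (325, 263)
scene takeback_box 0.94 [ 0.5238 -0.2869 -0.0012] (388, 194)
scene takeback_box 0.26 [ 0.7483  0.1545 -0.002 ] (228, 258)
scene battery 0.57 [ 0.5203 -0.2934  0.1692] (397, 140)
scene key 0.85 [0.6642 0.423  0.0139] (178, 348)
scene key 0.82 [0.5404 0.3889 0.0095] (239, 363)
scene key 0.73 [0.398  0.4508 0.018 ] (285, 422)
scene cover 0.82 [0.3688 0.2231 0.0014] (357, 342)
tcp [ 0.5224 -0.2957  0.191 ] yaw_y -0.093 tilt [ 0.  0. -0.] shift [-0.01  0.01  5.23] turn z 0.01 shift after turn [-0.01  0.01  5.23]
```

Everything is held and aligned. I lower the battery into the box and let go.

{"api": "drive_tool", "payload": {"deltas": [[[0,0,0.9,0,0,0,-1],[0,0,1,0,0,0,-1],[0,0,1,0,0,0,-1],[0,0,0.9,0,0,0,-1],[0,0,0.6,0,0,0,-1],[0,0,0.4,0,0,0,-1],[0,0,0.3,0,0,0,-1],[0,0,0,0,0,0,-1]]]}}

```text
time: 40.1
ee_pos: [0.5223, -0.2953, 0.0375]
tcp_rot: [-0.001, 0.739, 0.673, 0.0]
ft_force: [0.0, 1.9, -4.6]
grip_width: 0.256
gripper_force: 60.3
```

```bash
python3 - <<'E'
from h import *
s=status.get_state(); print(s["ft_force"]); go([.5226,-.296,.030],-.094)
E
```

```text
[ 0.04996796  1.94743118 -4.59309526]
tcp [ 0.5223 -0.2953  0.0375] yaw_y -0.094 tilt [-0.001 -0.001  0.   ] shift [-0.02  0.01  0.25] turn z 0.0 shift after turn [-0.02  0.01  0.25]
```

{"api": "drive_tool", "payload": {"deltas": [[[0,0,0.15,0,0,0,-1],[0,0,0.15,0,0,0,-1],[0,0,0,0,0,0,0.08],[0,0,0,0,0,0,0.08],[0,0,0,0,0,0,0.08],[0,0,0,0,0,0,0.08],[0,0,-0.4,0,0,0,0.08],[0,0,-0.9,0,0,0,0.08],[0,0,-1,0,0,0,0.08],[0,0,-1,0,0,0,0.08],[0,0,-1,0,0,0,0.08],[0,0,-1,0,0,0,0.08],[0,0,-1,0,0,0,0.08],[0,0,0,0,0,0,0.08],[0,0,0,0,0,0,0.08],[0,0,0,0,0,0,0.08]]]}}

```text
time: 41.7
ee_pos: [0.5216, -0.2955, 0.2167]
tcp_rot: [-0.001, 0.739, 0.673, -0.0]
ft_force: [-0.2, -0.1, -0.1]
grip_width: 0.54
gripper_force: 0.0
```

```bash
python3 - <<'E'
from h import *
s=status.get_state(); print(s["time"],s["ft_force"])
T=toolT(); camera("wrist"); marks("wrist",["battery","takeback_box"],T)
camera("scene"); marks("scene",["battery","key","cover","oil_filter","tape_measure","part_box"])
camera("top"); marks("top",["battery","key","key_stand","cover"]); axis("top","screw_left_slot",.083,[.554,.117]); axis("top","screw_right_slot",.083,[.523,-.035])
E
```

```text
41.7 [-0.24435998 -0.12431523 -0.1279574 ]
wrist battery 0.94 [ 0.5255 -0.2947  0.0036] (325, 203)
wrist takeback_box 0.56 [ 0.5213 -0.2829 -0.0048] (320, 191)
scene battery 0.8 [ 0.5217 -0.2919  0.004 ] (389, 192)
scene key 0.76 [0.3982 0.4503 0.0164] (285, 422)
scene key 0.56 [0.5403 0.388  0.0093] (240, 363)
scene key 0.54 [0.6627 0.4236 0.0155] (178, 348)
scene cover 0.8 [0.3682 0.2236 0.    ] (358, 343)
scene cover 0.62 [ 0.5232 -0.2847 -0.0018] (387, 194)
scene oil_filter 0.76 [0.7724 0.0112 0.0035] (254, 221)
scene tape_measure 0.68 [0.7508 0.1565 0.0022] (226, 257)
scene part_box 0.88 [ 3.649e-01 -1.321e-01 -3.000e-04] (421, 244)
top battery 0.71 [ 0.5173 -0.2889  0.0039] (438, 260)
top battery 0.3 [ 0.7489  0.1622 -0.0036] (285, 182)
top key 0.88 [0.3952 0.4492 0.0142] (184, 302)
top key 0.76 [0.5361 0.3846 0.0095] (208, 253)
top key 0.44 [0.6615 0.4279 0.0053] (195, 211)
top key 0.21 [ 0.3662 -0.1324 -0.0032] (385, 312)
top key_stand 0.71 [ 0.5408  0.3866 -0.0016] (208, 252)
top cover 0.91 [0.3647 0.2231 0.0041] (263, 312)
top screw_left_slot p 0.64 n 80 mean [0.5512 0.1154] rect [551.7 115.2] [16.8 36.4] 77.8 yaw 2.931
top screw_right_slot p 0.66 n 75 mean [ 0.5204 -0.0366] rect [520.5 -36.7] [15.7 35.3] 78.4 yaw 2.93
```

All the end conditions measure as met, so I hand the job in.

```bash
python3 -c "
from workcell import ticket
print(ticket.close_job())"
```

```text
the job is handed in; nothing more can be done
None
```

I handed the job in after about 42 s of robot time; by my last measurements both screws are released, the key is upright in its stand, the cover lies flat on bare counter, the battery is in the take-back box and the bystanders have not moved, but the hand-in returned no verdict, and I viewed 11 pictures where 10 were allowed.

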